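Pin the hold-down bar of the sample shaker

ROBOT

A 7-joint arm with a two-finger parallel gripper is mounted at the origin on the work surface. World frame = base frame: x ahead of the robot, y to its left, z up, the work surface at z = 0. Lengths are in mm, angles in rad, forces in N, time in s.
With the tool pointing down it reaches from about 350 to 900 mm from the base axis. Payload 7.2 kg.
Tool frame: the origin (TCP) lies between the finger pads; the fingertips stand 25 mm ahead of it and the grasp point (between the pads) lies 6 mm ahead of it; z points along the fingers, y is the direction in which the jaws open and shut (so a half turn about z gives the same grasp; the last joint's range is limited). The gripper opens to 85 mm and grips with 20 to 120 N. Pads are 22 mm wide; open, the fingers measure 114 mm over their backs; the gripper's body (76 mm by 85 mm) begins 54 mm behind the grasp point. The pads swing forward as they close: fully open they stand 13 mm farther back than shut.
Start: joints at [-1.416, 0.411, -0.013, 1.596, 0.006, 1.134, -0.082], TCP at [138.11, 609.552, 256.297] pointing down, gripper open.
Joint ranges: [-2.95, 2.95], [-0.29, 1.99], [-1.47, 1.44], [0.14, 2.54], [-1.03, 4.17], [0.13, 1.85], [-2.86, 2.86]. Speed limits (rad/s): [2.39, 2.39, 3.01, 3.01, 3.14, 3.14, 3.14].

INTERFACE

Orientations are given as a unit quaternion [x, y, z, w].
In Python, from cell import get_state, cams, workorder gives the robot as it stands.
- The arm moves only by the tool servo_tool, never from a script. Its arguments are lists of equal length, an entry for each row: "rot": the turn, a rotation vector about the tool's x, y, z in rad, a list of three; "dp": the shift along the tool's x, y, z in cm, a list of three; "claw": the opening, from -1 (shut) to 1 (fully open), so that 0 is half open. A call has 1 to 12 rows; each row is the pose to reach, as a shift and turn from the pose commanded when the call began, along the tool's axes at that moment; what a row does not reach only later rows make up. A row lasts 1/12 s, in which the tool goes at most 41.7 mm and 7.16 degrees, less where a joint would pass 70% of its speed; a pose out of reach is approached as far as the arm can. A call with a gripper value outside its range is refused whole. The fingers move at their own pace and stop on an object; the grip force is fixed at half the most. Time passes only in rows, so rows that repeat a pose let the fingers close. It gives the time, the measured TCP pose, the force and the opening at its end, in the units of the state.
- get_state(): the state, without advancing time (a new reading comes with each control period).
- cams.get_image(name): name is "scene" or "top"; returns the picture (384x512x3 uint8, red, green, blue); there is no depth.
- cams.camera_params(name): a dict with "K" (3x3 intrinsics, pixels), "R" (3x3) and "t" (3): a world point X has camera coordinates R X + t. Camera axes: x right, y down, z forward; pixel columns grow to the right and rows downward; lengths in mm; the calibration is good to about 2 mm. A picture is of the moment at which its call begins. camera_params takes no time and is no camera call.
- workorder.hand_in(): hands the job in, once; it reports no verdict.
The state is a dict: "time": time; "joint_pos": joint angles; "dq": joint speeds; "joint_torque": joint torques, N m; "tcp_pos": TCP position; "tool_rot": TCP orientation; "contact_force": force on the tool from outside, world axes, zero at the start; "moment": the same for the moment, N m; "grip_width": finger opening in mm.
Only numpy, scipy, OpenCV 4.12 (cv2) and the standard library are available. Lean on these libraries where they do the work, as an engineer would, in place of code of your own. Each camera call takes 0.05 s, during which the arm holds its last target. There are 200 camera calls.

TASK

Get the sample shaker ready to run: swing its raised hold-down bar down over the bottle caps until it rests on its stop, then take the loose lock pin that stands knob-down in the bottle rack and push it from the shaker's front side through the fork and the bar's tongue, fully home, so that the knob sits against the fork. Let go, and leave the bottles in the rack and the other things on the bench where they are.

Things in the scene. Friction and masses are not known exactly. Their poses are not given: they have to be found in the camera images.
- shaker: reciprocating bench-top shaker: fixed white housing 220 mm deep (x), 300 mm wide (y). Its aluminium platform (top at 80 mm) carries bottles, bar and fork, and has stopped anywhere in its stroke: up to 5 mm either way along y, not shown by these poses; its drive holds it against 20 N. Origin: centre of the underside; x points from its front (control panel, robot's side) to its back, z up.
- bar (a joint): hold-down bar over the bottles: aluminium plate 54 mm wide (x), 5 mm thick, then a tongue; hinged at one end about the shaker's x axis, free end towards +y. Rad: 0 = level, down on its hard stop; grows as the free end rises; starts at 0.35 to 0.65. Stiff hinge: it stays where it is left, about 2 N near its end moves it down. 0.005 rad off the stop already puts the holes 1 mm out of line.
- bar_hinge (a point): point on the bar's hinge axis, mid-width of the bar, for mid-stroke; 140 mm above the bench, at y = -120 mm of the shaker. Measured from it along the bar: plate 10 to 196 mm (top face 5 mm above the hinge's level when down; press it there), tongue to 241 mm (10 mm thick, 28 mm high, 13.5 mm hole along x at 225 mm, level with the hinge), thumb tab to 271 mm (top 14 mm above the hole's axis).
- fork (a point): centre of the hole in the outer face of the fork's front ear, for mid-stroke: the real hole is up to 5 mm off along y, to be felt for; 140 mm above the bench. Axes as the shaker's: the pin goes in along +x. Two steel ears 8 mm thick, 36 mm wide (y), tops 20 mm above the 13.5 mm holes' axis. In x from here: front ear 0 to 8 mm, tongue 10 to 20, rear ear 22 to 30. Free space before the fork.
- rack: grey plastic bottle rack, fixed to the bench: 170 mm (its x) by 46 mm (its y), 34 mm high, floor 4 mm thick; a row of four cells 37 mm by 38 mm, centres at x = -62, -21, 21 and 62 mm. Origin: centre of the underside. Three cells hold a small capped bottle, the fourth the pin; which is which varies.
- pin: loose lock pin, 70 mm long, 35 to 70 g: black square knob 18 x 18 mm, 26 mm long, then a round steel shank 12 mm across, 44 mm long, its last 4 mm tapered to 7 mm. Origin: centre of the knob's end face; z runs from knob to tip; x, y square to the knob's flats. Starts on its knob in a rack cell, tip up: knob hidden below the rim, shank in the open.
- pin_shoulder (a point): point on the pin's axis in the knob's inner face, where the shank begins, 26 mm from the pin's origin; this face meets the fork's front ear when the pin is home. Lying on the bench, the pin rests on a flat of the knob and the tip, the shank sloping about 4 degrees down to the tip; it topples when leaned more than about 15 degrees.
- pin_tip (a point): end of the shank on the pin's axis, 70 mm from the pin's origin.
- vial1: bystander: small capped sample bottle 24 mm across, 54 mm tall, in a rack cell; origin at the centre of its base
- vial2: bystander: small capped sample bottle 24 mm across, 54 mm tall, in a rack cell; origin at the centre of its base
- vial3: bystander: small capped sample bottle 24 mm across, 54 mm tall, in a rack cell; origin at the centre of its base
- cartridge1: bystander: white, grey and blue test cartridge 36 x 46 x 60 mm standing on the bench; origin at the centre of its base
- cartridge2: bystander: white, grey and blue test cartridge 36 x 46 x 60 mm standing on the bench; origin at the centre of its base
- jar: bystander: capped specimen jar 60 mm across, 59 mm tall; origin at the centre of its base
- marker: bystander: white marker pen with black cap, 127 mm long, 16 mm thick, lying along its x axis; origin under it near its middle
Not all that is in view belongs to the job. Leave any blue or red look-alike of the pin alone.

How it is judged:
By the outcome, as a careful person would: the job done as asked, in the order asked, and still so for the second after the job is handed in, with the robot touching nothing.
It also fails if it takes over 67 s, if anything falls off the work surface, if the arm or the gripper's body presses on something with over 40 N, if the wrist force passes 120 N, or if a joint passes its speed limit or range.

## Working session

There is one attempt and no reset: what is moved stays moved. The work goes in short steps, Python scripts to look and compute and a tool call to move; the robot and the scene stay as the last step left them, time stands still between calls to the robot, and variables do not carry over. Pictures are saved under pics/ and viewed, about 8 in all and at most 12, crops included, and the job is handed in when it is done.

Besides the shell and the picture viewer there is one more tool, called after "Call:" as name(argument=value, ...) on one line, values as JSON. servo_tool: Moves the arm, as the interface text tells. Its arguments: {"type":"object","properties":{"rot":{"type":"array"},"dp":{"type":"array"},"claw":{"type":"array"}},"required":["rot","dp","claw"]}

```bash
mkdir -p pics; ls
python3 - <<'E'
from cell import get_state,cams
import cv2,numpy as np
for n in("scene","top"):
    im=cams.get_image(n); cv2.imwrite(f"pics/{n}0.png",cv2.resize(im[:,:,::-1],(800,600),interpolation=cv2.INTER_CUBIC)); cv2.imwrite(f"{n}0_raw.png",im[:,:,::-1])
    p=cams.camera_params(n); print(n,{k:np.round(v,3).tolist() for k,v in p.items()})
print(get_state())
E
```

```text
pics
scene {'K': [[383.305, 0.0, 252.294], [0.0, 383.305, 189.338], [0.0, 0.0, 1.0]], 'R': [[-0.821, 0.571, -0.003], [0.388, 0.554, -0.737], [-0.419, -0.606, -0.676]], 't': [449.39, -131.172, 1261.825]}
top {'K': [[425.864, 0.0, 257.255], [0.0, 425.864, 193.677], [0.0, 0.0, 1.0]], 'R': [[-0.013, -1.0, 0.002], [-0.981, 0.012, -0.195], [0.195, -0.004, -0.981]], 't': [10.54, 560.906, 1338.238]}
{'time': 0.1, 'joint_pos': array([-1.41617915,  0.41181982, -0.0127074 ,  1.59692215,  0.00559883,
        1.13428823, -0.08219146]), 'dq': array([-0.00037934, -0.00465335,  0.00046367, -0.00140675,  0.00052133,
        0.00012967,  0.00218018]), 'joint_torque': array([ 2.90023891e-03, -6.01825261e+01,  6.84187822e-01, -3.00085902e+01,
        1.39305257e-02,  6.34664917e-03,  4.44296597e-05]), 'tcp_pos': array([138.06088813, 609.16419939, 255.55284991]), 'tool_rot': array([ 1.11164413e-01,  9.93801782e-01, -7.00407438e-04, -2.83906380e-05]), 'contact_force': array([-0.17807237,  0.24200148, -0.32416125]), 'moment': array([0.00608014, 0.02945626, 0.00437587]), 'grip_width': 85.4217985159129}
```

View pics/scene0.png

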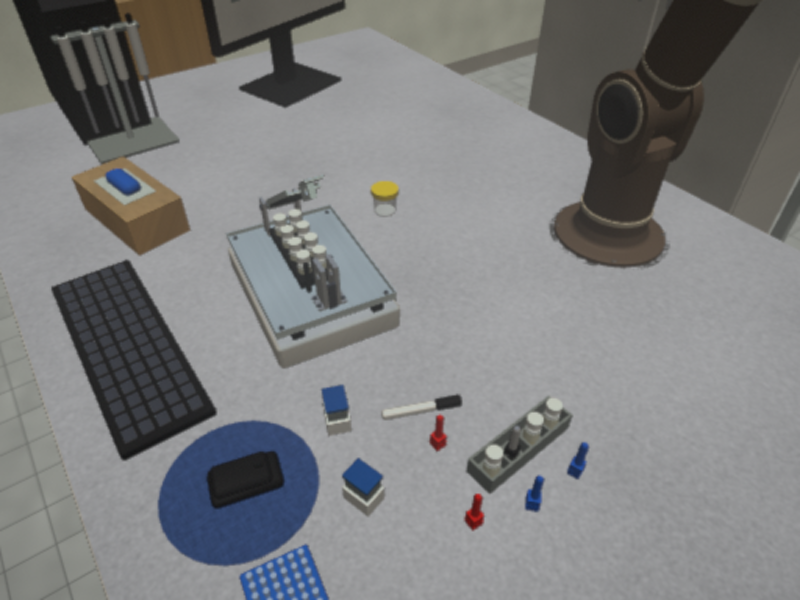

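View pics/top0.png

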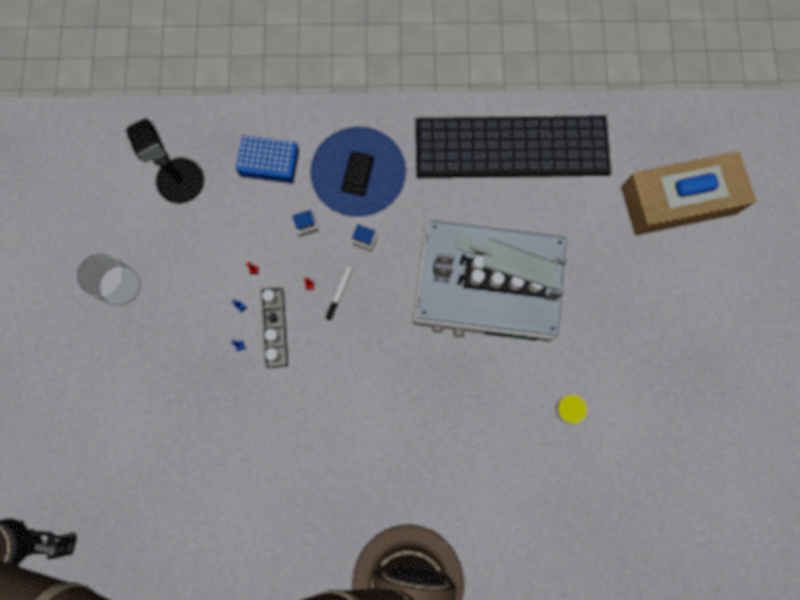

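The scene view shows the shaker with its bar raised at about (300,240) and the rack at (520,445), with the pin in its second cell. In the top view the fork is at (443,268), the rack runs from (273,290) to (275,365), and the pin is at (273,317). I'll take close crops next.

```bash
cat > h.py <<'E'
import numpy as np, cv2
from cell import cams,get_state
def ray(n,u,v):
    p=cams.camera_params(n);R=np.array(p["R"]);t=np.array(p["t"]).ravel()
    return -R.T@t, R.T@np.linalg.inv(p["K"])@[u,v,1]
def at_z(n,u,v,z):
    c,d=ray(n,u,v); return c+d*(z-c[2])/d[2]
def tri(obs):
    A=np.zeros((3,3));b=np.zeros(3)
    for n,u,v in obs:
        c,d=ray(n,u,v);d=d/np.linalg.norm(d);P=np.eye(3)-np.outer(d,d);A+=P;b+=P@c
    return np.linalg.solve(A,b)
def proj(n,X):
    p=cams.camera_params(n);q=np.array(p["K"])@(np.array(p["R"])@np.array(X)+np.array(p["t"]).ravel());return q[:2]/q[2]
def crop(im,u0,v0,w,h,W,H):
    return cv2.resize(im[v0:v0+h,u0:u0+w],(W,H),interpolation=cv2.INTER_CUBIC)
E
python3 - <<'E'
from h import *
t=cv2.imread("top0_raw.png");s=cv2.imread("scene0_raw.png")
o=np.zeros((600,800,3),np.uint8)
o[:300,:400]=crop(t,260,135,110,82,400,300)
o[:300,400:]=crop(t,135,165,100,75,400,300)
o[300:,:400]=crop(s,140,105,120,90,400,300)
o[300:,400:]=crop(s,270,240,120,90,400,300)
cv2.imwrite("pics/c1.png",o)
E
```

```text
(no output)
```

View pics/c1.png

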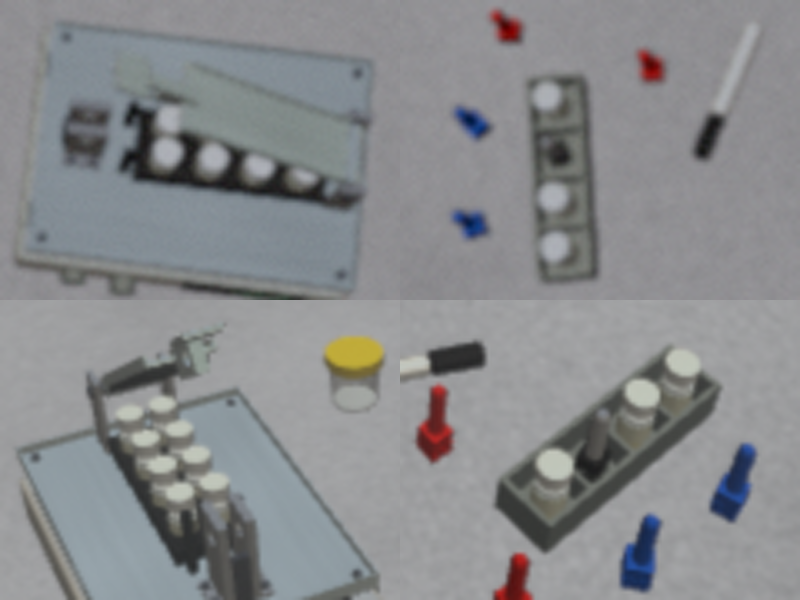

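Run:
```python
from h import *
np.set_printoptions(precision=1,suppress=True)
T1=lambda x,y:("top",260+(x-0)/3.636-.35,135+y/3.66-.35)
T2=lambda x,y:("top",135+(x-400)/4-.35,165+y/4-.35)
S1=lambda x,y:("scene",140+x/3.333-.35,105+(y-300)/3.333-.35)
S2=lambda x,y:("scene",270+(x-400)/3.333-.35,240+(y-300)/3.333-.35)
print("cams",ray("top",0,0)[0],ray("scene",0,0)[0])
for q in[(66,37),(357,73),(340,274),(41,237)]: print("screw T",at_z(*T1(*q),80))
for q in[(36,458),(231,402),(374,578)]: print("screw S",at_z(*S1(*q),80))
print("pin tip S",at_z(*S2(602,411),74),"T",at_z(*T2(556,147),74), tri([S2(602,411),T2(556,147)]))
for q in[(529,78),(583,77),(595,276),(544,282)]: print("rack T",at_z(*T2(*q),34))
for q in[(498,484),(546,530),(720,384),(674,345)]: print("rack S",at_z(*S2(*q),34))
for q in [(546,96),(552,197),(553,247)]: print("vial T",at_z(*T2(*q),58))
for q in [(554,464),(641,395),(683,361)]: print("vial S",at_z(*S2(*q),58))
for q in [(63,155),(106,155),(66,115),(110,118)]: print("fork T",at_z(*T1(*q),160))
for q in [(206,497),(230,540),(245,500)]: print("fork S",at_z(*S1(*q),160))
```

```text
cams [ 289.7    9.2 1421.8] [949.  580.2 757.8]
screw T [719.2 -66.   80. ]
screw T [ 682.4 -327.2   80. ]
screw T [ 500.8 -301.6   80. ]
screw T [536.8 -39.9  80. ]
screw S [ 680.5 -330.9   80. ]
screw S [ 496.9 -307.    80. ]
screw S [526.6 -31.8  80. ]
pin tip S [539.3 279.1  74. ] T [535.3 272.6  74. ] [535.8 275.   66.8]
rack T [601.3 304.4  34. ]
rack T [601.6 259.4  34. ]
rack T [435.3 245.9  34. ]
rack T [430.9 287.4  34. ]
rack S [609.2 264.4  34. ]
rack S [605.8 306.8  34. ]
rack S [433.3 291.7  34. ]
rack S [434.8 249.6  34. ]
vial T [580.7 285.   58. ]
vial T [497.1 277.9  58. ]
vial T [456.5 276.1  58. ]
vial S [582.3 284.1  58. ]
vial S [499.8 277.5  58. ]
vial S [456.7 273.7  58. ]
fork T [591.2 -56.7 160. ]
fork T [590.8 -92.7 160. ]
fork T [625.5 -60.  160. ]
fork T [622.5 -97.  160. ]
fork S [ 627.9 -105.3  160. ]
fork S [638.  -52.2 160. ]
fork S [605.9 -85.5 160. ]
```

```bash
cat >> h.py <<'E'
from scipy.spatial.transform import Rotation as Ro
def down(yaw,lean=0,axis=(0,1,0)):
    """tool z down, tool y at world angle yaw (rad); then leaned by `lean` about a world axis"""
    y=np.array([np.cos(yaw),np.sin(yaw),0]);z=np.array([0,0,-1.]);x=np.cross(y,z)
    return Ro.from_rotvec(lean*np.array(axis,float))*Ro.from_matrix(np.c_[x,y,z])
def go(pos,R,vec=None):
    s=get_state();R0=Ro.from_quat(s["tool_rot"])
    print("t",round(s["time"],2),"rot",np.round((R0.inv()*R).as_rotvec(),3),"dp cm",np.round(R0.inv().apply(np.array(pos)-s["tcp_pos"])/10,2))
E
python3 -c "
from h import *
go([597,-152,370],down(1.43))"
```

```text
t 0.1 rot [-0.001  0.    -0.082] dp cm [-61.58 -64.11 -11.35]
```

Call:
servo_tool(rot=[[0,0,0],[0,0,0],[0,0,-0.08],[0,0,-0.08],[0,0,-0.08],[0,0,-0.08],[0,0,-0.08],[0,0,-0.08],[0,0,-0.08],[0,0,-0.08],[0,0,-0.08],[0,0,-0.08]], dp=[[-2,-2,-4],[-4,-4,-8],[-61.6,-64.1,-11.4],[-61.6,-64.1,-11.4],[-61.6,-64.1,-11.4],[-61.6,-64.1,-11.4],[-61.6,-64.1,-11.4],[-61.6,-64.1,-11.4],[-61.6,-64.1,-11.4],[-61.6,-64.1,-11.4],[-61.6,-64.1,-11.4],[-61.6,-64.1,-11.4]], claw=[-1,-1,-1,-1,-1,-1,-1,-1,-1,-1,-1,-1])

```text
time: 1.1
tcp_pos: [378.7, 210.2, 347.2]
tool_rot: [0.071, 0.997, 0.0, -0.0]
contact_force: [0.8, 1.5, -0.1]
grip_width: -0.2
```

```bash
python3 -c "
from h import *
go([597,-152,370],down(1.43))"
```

```text
t 1.1 rot [ 0.    -0.    -0.002] dp cm [-26.76 -32.75  -2.3 ]
```

Call:
servo_tool(rot=[[0,0,0],[0,0,0],[0,0,0],[0,0,0],[0,0,0],[0,0,0],[0,0,0],[0,0,0],[0,0,0],[0,0,0],[0,0,0],[0,0,0]], dp=[[-26.8,-32.7,-2.3],[-26.8,-32.7,-2.3],[-26.8,-32.7,-2.3],[-26.8,-32.7,-2.3],[-26.8,-32.7,-2.3],[-26.8,-32.7,-2.3],[-26.8,-32.7,-2.3],[-26.8,-32.7,-2.3],[-26.8,-32.7,-2.3],[-26.8,-32.7,-2.3],[-26.8,-32.7,-2.3],[-26.8,-32.7,-2.3]], claw=[-1,-1,-1,-1,-1,-1,-1,-1,-1,-1,-1,-1])

```text
time: 2.1
tcp_pos: [597.1, -153.0, 369.0]
tool_rot: [0.074, 0.997, -0.001, -0.001]
contact_force: [-0.5, -0.3, 0.9]
grip_width: -0.1
```

```bash
python3 -c "
from h import *
go([597,-152,172],down(1.43))
o=np.hstack([crop(cams.get_image('top')[:,:,::-1],255,120,120,90,400,300),crop(cams.get_image('scene')[:,:,::-1],140,90,120,90,400,300)])
cv2.imwrite('pics/c2.png',o)"
```

```text
t 2.1 rot [-0.002 -0.001 -0.007] dp cm [ 0.    0.15 19.7 ]
```

View pics/c2.png

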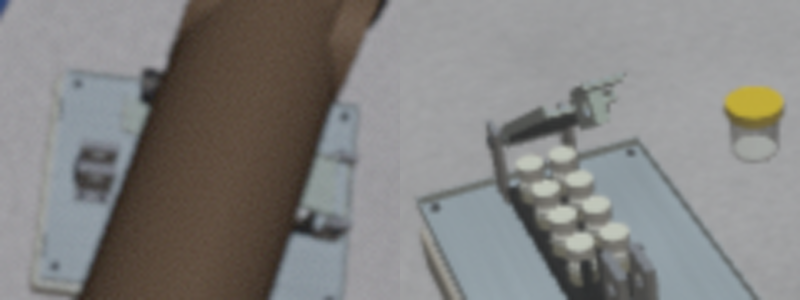

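The arm covers the middle of the top view, and the scene view shows the bar still raised. I'll press down now.

Call:
servo_tool(rot=[[0,0,0],[0,0,0],[0,0,0],[0,0,0],[0,0,0],[0,0,0],[0,0,0],[0,0,0],[0,0,0],[0,0,0],[0,0,0],[0,0,0]], dp=[[0,0,2],[0,0,4],[0,0,6],[0,0,8],[0,0,10],[0,0,12],[0,0,13.5],[0,0,15],[0,0,16.2],[0,0,17.2],[0,0,18],[0,0,18.5]], claw=[-1,-1,-1,-1,-1,-1,-1,-1,-1,-1,-1,-1])

```text
time: 3.2
tcp_pos: [596.9, -148.4, 184.5]
tool_rot: [0.071, 0.997, 0.0, -0.0]
contact_force: [-0.4, 2.0, 3.1]
grip_width: 0.1
```

Call:
servo_tool(rot=[[0,0,0],[0,0,0],[0,0,0],[0,0,0],[0,0,0],[0,0,0]], dp=[[0,0,0.5],[0,0,0.9],[0,0,1.2],[0,0,1.35],[0,0,1.45],[0,0,1.5]], claw=[-1,-1,-1,-1,-1,-1])

```text
time: 3.7
tcp_pos: [597.1, -149.6, 170.1]
tool_rot: [0.071, 0.997, 0.0, 0.0]
contact_force: [-0.7, 1.4, 4.6]
grip_width: -0.1
```

Call:
servo_tool(rot=[[0,0,0],[0,0,0],[0,0,0],[0,0,0]], dp=[[0,0,0.1],[0,0,0.2],[0,0,0.3],[0,0,0.3]], claw=[-1,-1,-1,-1])

```text
time: 4.03
tcp_pos: [597.2, -149.6, 169.8]
tool_rot: [0.071, 0.997, 0.001, 0.001]
contact_force: [-8.0, 3.3, 23.2]
grip_width: -0.2
```

Call:
servo_tool(rot=[[0,0,0],[0,0,0],[0,0,0],[0,0,0]], dp=[[0,0,-1],[0,0,-5],[0,0,-9],[0,0,-13]], claw=[-1,-1,-1,-1])

```text
time: 4.37
tcp_pos: [596.3, -150.1, 298.4]
tool_rot: [0.072, 0.997, -0.001, -0.001]
contact_force: [1.4, 0.1, 0.4]
grip_width: -0.0
```

```bash
python3 -c "
from h import *
go([537,200,250],down(1.66))"
```

```text
t 4.37 rot [-0.001 -0.001 -0.233] dp cm [10.88 33.81  4.82]
```

Call:
servo_tool(rot=[[0,0,-0.23],[0,0,-0.23],[0,0,-0.23],[0,0,-0.23],[0,0,-0.23],[0,0,-0.23],[0,0,-0.23],[0,0,-0.23],[0,0,-0.23],[0,0,-0.23],[0,0,-0.23]], dp=[[10.9,33.8,4.8],[10.9,33.8,4.8],[10.9,33.8,4.8],[10.9,33.8,4.8],[10.9,33.8,4.8],[10.9,33.8,4.8],[10.9,33.8,4.8],[10.9,33.8,4.8],[10.9,33.8,4.8],[10.9,33.8,4.8],[10.9,33.8,4.8]], claw=[0,0,0,0,0,0,0,0,0,0,0])

```text
time: 5.28
tcp_pos: [536.7, 201.9, 248.7]
tool_rot: [-0.045, 0.999, -0.0, -0.0]
contact_force: [-0.1, -1.0, -0.0]
grip_width: 42.4
```

```bash
python3 -c "
from h import *
t=cams.get_image('top')[:,:,::-1];s=cams.get_image('scene')[:,:,::-1]
cv2.imwrite('t1.png',t);cv2.imwrite('s1.png',s)
o=np.zeros((600,800,3),np.uint8)
o[:300,:400]=crop(t,270,150,80,60,400,300)
o[:300,400:]=crop(t,145,170,80,60,400,300)
o[300:,:400]=crop(s,180,150,60,45,400,300)
o[300:,400:]=crop(s,295,255,80,60,400,300)
cv2.imwrite('pics/c3.png',o)
go([538,277.5,120],down(1.66))"
```

```text
t 5.38 rot [-0.001  0.    -0.004] dp cm [-0.7   7.83 12.92]
```

View pics/c3.png

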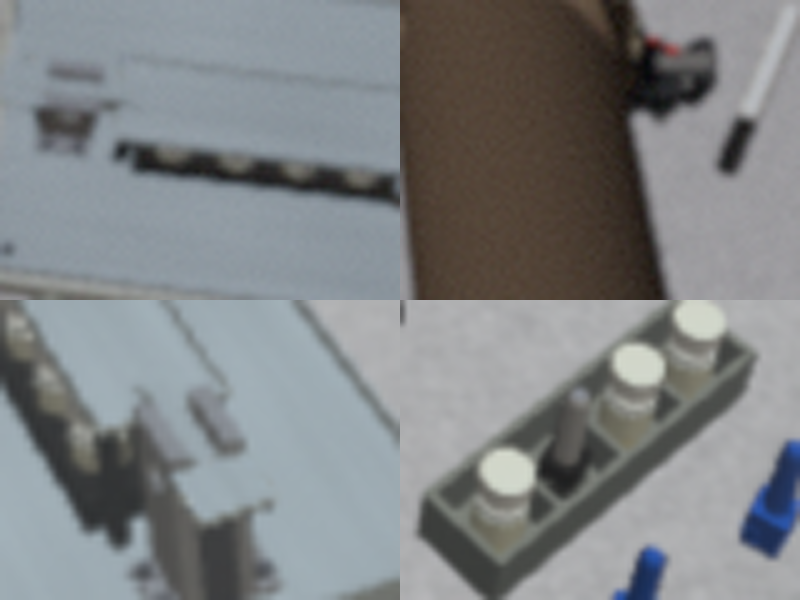

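The bar is down, with its tongue between the fork ears (ear tops at (77,72) and (67,107) in the top crop, (163,428) and (217,420) in the scene crop). The pin tip is at (580,395) in the rack crop.

```bash
python3 -c "
from h import *
np.set_printoptions(precision=1,suppress=True)
for q in [(77,72),(50,72),(103,73),(67,107),(36,107),(98,107)]: print('T',at_z('top',270+q[0]/5-.4,150+q[1]/5-.4,160))
for q in [(163,428),(217,420),(140,395),(187,463),(192,393),(242,448)]: print('S',at_z('scene',180+q[0]/6.667-.4,150+(q[1]-300)/6.667-.4,160))
print('pin',at_z('scene',295+180/5-.4,255+95/5-.4,74))
"
```

```text
T [631.8 -82.2 160. ]
T [632.  -65.7 160. ]
T [631.  -98.1 160. ]
T [609.8 -75.5 160. ]
T [610.  -56.6 160. ]
T [609.6 -94.5 160. ]
S [632.4 -84.4 160. ]
S [613.8 -77.  160. ]
S [ 629.8 -106.2  160. ]
S [635.1 -62.  160. ]
S [613.3 -96.1 160. ]
S [614.5 -57.8 160. ]
pin [539.9 280.7  74. ]
```

Call:
servo_tool(rot=[[0,0,0],[0,0,0],[0,0,0],[0,0,0],[0,0,0],[0,0,0]], dp=[[-0.3,3.5,2],[-0.5,6,5],[-0.6,7.8,8],[-0.6,7.8,11],[-0.6,7.8,12.9],[-0.6,7.8,12.9]], claw=[0,0,0,0,0,0])

```text
time: 5.88
tcp_pos: [535.0, 275.9, 116.2]
tool_rot: [-0.042, 0.999, -0.002, -0.003]
contact_force: [-0.4, -0.4, -0.2]
grip_width: 42.7
```

Call:
servo_tool(rot=[[0,0,0],[0,0,0],[0,0,0],[0,0,0],[0,0,0],[0,0,0],[0,0,0],[0,0,0],[0,0,0],[0,0,0],[0,0,0]], dp=[[-0.2,0.2,1],[-0.3,0.2,2.2],[-0.3,0.2,3.6],[-0.3,0.2,4.8],[-0.3,0.2,5.3],[-0.3,0.2,5.3],[-0.3,0.2,5.3],[-0.3,0.2,5.3],[-0.3,0.2,5.3],[-0.3,0.2,5.3],[-0.3,0.2,5.3]], claw=[0,0,0,0,0,-0.5,-0.8,-1,-1,-1,-1])

```text
time: 6.8
tcp_pos: [539.6, 281.4, 67.8]
tool_rot: [-0.044, 0.999, 0.0, 0.001]
contact_force: [-0.1, 0.6, 2.3]
grip_width: 10.1
```

Call:
servo_tool(rot=[[0,0,0],[0,0,0]], dp=[[0,0,0],[0,0,0]], claw=[-1,-1])

```text
time: 6.97
tcp_pos: [539.6, 281.4, 67.8]
tool_rot: [-0.044, 0.999, 0.0, 0.001]
contact_force: [0.3, -0.7, 5.2]
grip_width: 9.9
```

```bash
python3 -c "
from h import *
t=cams.get_image('top')[:,:,::-1];s=cams.get_image('scene')[:,:,::-1]
o=np.hstack([crop(t,145,170,60,60,400,400),crop(s,295,245,80,80,400,400)])
cv2.imwrite('pics/c4.png',o);print(get_state()['grip_width'],get_state()['tcp_pos'])"
```

```text
10.189155684025105 [539.63508858 281.30984148  67.75058085]
```

View pics/c4.png

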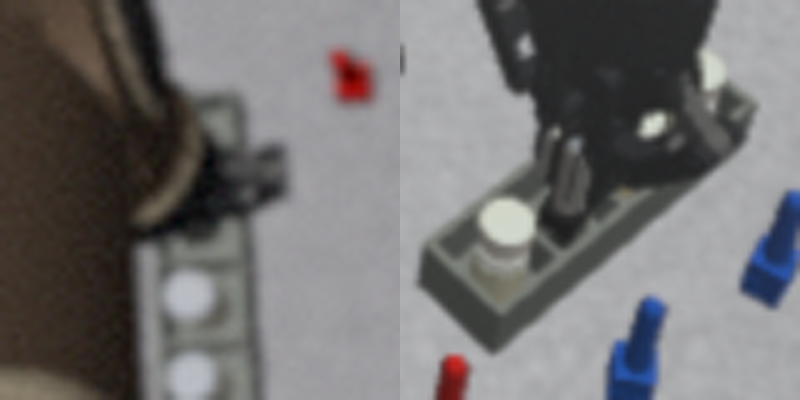

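Call:
servo_tool(rot=[[0,0,0],[0,0,0],[0,0,0],[0,0,0],[0,0,0]], dp=[[0,0,-1],[0,0,-3.5],[0,0,-6.5],[0,0,-9.5],[0,0,-11]], claw=[-1,-1,-1,-1,-1])

```text
time: 7.48
tcp_pos: [540.3, 281.4, 181.0]
tool_rot: [-0.043, 0.999, 0.001, 0.002]
contact_force: [0.6, 0.0, -0.3]
grip_width: 9.9
```

```bash
python3 -c "
from h import *
go([475,50,140],down(1.43,.7,[np.cos(1.43),np.sin(1.43),0]))"
```

```text
t 7.48 rot [-0.078  0.7    0.219] dp cm [  8.53 -22.49   4.03]
```

Call:
servo_tool(rot=[[0,0,0.05],[-0.02,0.1,0.1],[-0.03,0.2,0.15],[-0.04,0.3,0.2],[-0.05,0.4,0.22],[-0.06,0.5,0.22],[-0.07,0.6,0.22],[-0.08,0.7,0.22],[-0.08,0.7,0.22],[-0.08,0.7,0.22],[-0.08,0.7,0.22]], dp=[[1,-2.5,0],[2,-5,0],[3,-8,0],[4,-11,1],[5,-14,2],[6,-17,3],[7,-20,4],[8.5,-22.5,4],[8.5,-22.5,4],[8.5,-22.5,4],[8.5,-22.5,4]], claw=[-1,-1,-1,-1,-1,-1,-1,-1,-1,-1,-1])

```text
time: 8.4
tcp_pos: [474.4, 50.0, 137.1]
tool_rot: [0.067, 0.937, 0.024, -0.343]
contact_force: [-0.5, -0.2, -0.1]
grip_width: 9.9
```

```bash
python3 -c "
from h import *
t=cams.get_image('top')[:,:,::-1];s=cams.get_image('scene')[:,:,::-1]
o=np.hstack([crop(t,185,200,80,80,400,400),crop(s,290,145,100,100,400,400)])
cv2.imwrite('pics/c5.png',o)
R=down(1.43,.7,[np.cos(1.43),np.sin(1.43),0])
go([475,50,57],R); print(get_state()['grip_width'],get_state()['joint_pos'])"
```

```text
t 8.5 rot [ 0.    -0.001  0.001] dp cm [-5.27 -0.1   6.12]
10.286705969754873 [-0.38728842  0.74436979  0.43692503  1.62537352 -0.34716276  1.55947346
  1.62019841]
```

View pics/c5.png

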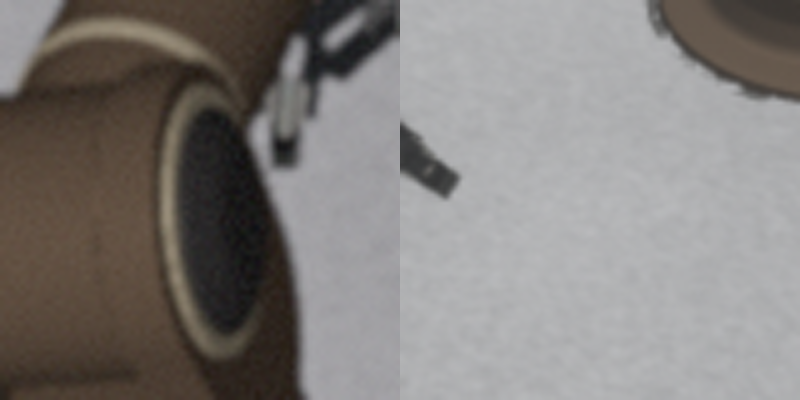

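The held pin is leaning correctly, with its knob showing at (285,155) in the top crop. I'll lower it now.

Call:
servo_tool(rot=[[0,0,0],[0,0,0],[0,0,0],[0,0,0],[0,0,0],[0,0,0]], dp=[[-1.2,0,1.4],[-2.6,0,3],[-3.9,0,4.6],[-4.6,0,5.4],[-5,0,5.8],[-5,0,5.8]], claw=[-1,-1,-1,-1,-1,-1])

```text
time: 9.0
tcp_pos: [474.5, 50.2, 60.2]
tool_rot: [0.066, 0.936, 0.024, -0.344]
contact_force: [0.6, 0.4, 0.3]
grip_width: 10.3
```

Call:
servo_tool(rot=[[0,0,0],[0,0,0],[0,0,0]], dp=[[-0.15,0,0.2],[-0.3,0,0.35],[-0.3,0,0.35]], claw=[-1,-1,-1])

```text
time: 9.25
tcp_pos: [475.2, 49.5, 56.4]
tool_rot: [0.067, 0.937, 0.024, -0.343]
contact_force: [0.5, 0.6, 0.2]
grip_width: 10.0
```

Call:
servo_tool(rot=[[0,0,0],[0,0,0],[0,0,0],[0,0,0],[0,0,0],[0,0,0],[0,0,0],[0,0,0],[0,0,0]], dp=[[0,0,0],[0,0,0],[0,0,0],[0,0,0],[0,0,0],[1,0,-1.2],[3,0,-3.6],[5,0,-6],[7,0,-8.4]], claw=[-0.4,0,0.3,0.3,0.3,0.3,0.3,0.3,0.3])

```text
time: 10.0
tcp_pos: [475.4, 49.1, 167.4]
tool_rot: [0.067, 0.936, 0.024, -0.344]
contact_force: [0.7, 0.5, -0.5]
grip_width: 55.6
```

```bash
python3 -c "
from h import *
t=cams.get_image('top')[:,:,::-1];s=cams.get_image('scene')[:,:,::-1]
cv2.imwrite('t2.png',t);cv2.imwrite('s2.png',s)
print([proj(n,[460,50,0]) for n in('top','scene')])
u,v=proj('scene',[460,50,0]).astype(int)
u2,v2=proj('top',[460,50,0]).astype(int)
o=np.hstack([crop(t,u2-30,v2-30,60,60,400,400),crop(s,u-35,v-35,70,70,400,400)])
cv2.imwrite('pics/c6.png',o);print(u,v,u2,v2)
go([460,50,160],down(1.43))"
```

```text
[array([243.74740983, 226.59609478]), array([289.3736293 , 217.02966503])]
289 217 243 226
t 10.1 rot [ 0.002 -0.696 -0.001] dp cm [ 0.69 -0.14  1.94]
```

View pics/c6.png

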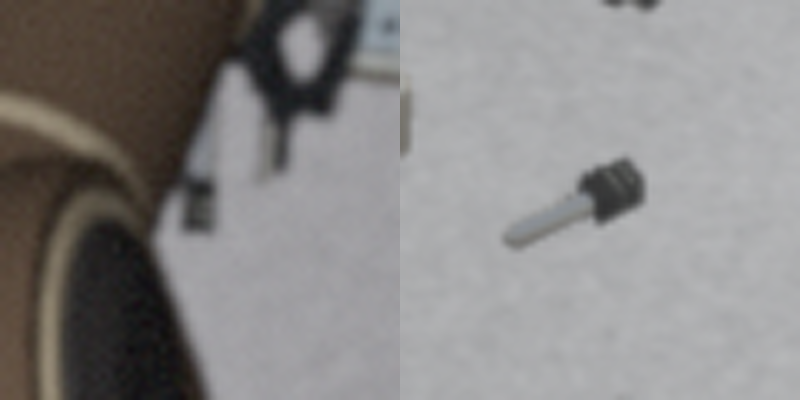

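The pin lies flat, with its tip at (512,240), shoulder at (592,203) and knob end at about (633,182) in the scene crop.

```bash
python3 -c "
from h import *
f=lambda x,y,z:at_z('scene',254+(x-400)/5.714-.4,182+y/5.714-.4,z)
t=f(512,240,4);s=f(590,205,9);k=f(630,187,9);print(t,s,k,np.linalg.norm(t-s),np.linalg.norm(s-k))
d=t-k;print('dir',np.arctan2(d[1],d[0]))
# top: knob centre
u,v=213+198/6.667-.4,196+207/6.667-.4
print('top knob',at_z('top',u,v,12))
go([434,57,110],down(1.43))"
```

```text
[512.70879127  46.84358721   4.        ] [472.36232179  53.70795048   9.        ] [449.62605112  55.42948892   9.        ] 41.23053581013799 22.801352993188633
dir -0.13527418516666997
top knob [458.4482863  54.4717111  12.       ]
t 10.1 rot [ 0.002 -0.696 -0.001] dp cm [-0.47  0.17  7.49]
```

```bash
python3 -c "
from h import *
go([459,55,80],down(1.43,.075,[np.cos(1.43),np.sin(1.43),0]))"
```

```text
t 10.1 rot [ 0.002 -0.621 -0.001] dp cm [-4.31  0.33  8.19]
```

Call:
servo_tool(rot=[[0,-0.1,0],[0,-0.22,0],[0,-0.34,0],[0,-0.46,0],[0,-0.58,0],[0,-0.62,0],[0,-0.62,0],[0,-0.62,0],[0,-0.62,0]], dp=[[0,0,0],[0,0,0],[-0.5,0.1,1],[-1.5,0.2,3],[-2.5,0.3,5],[-3.5,0.3,7],[-4.3,0.3,8.2],[-4.3,0.3,8.2],[-4.3,0.3,8.2]], claw=[0,0,0,0,0,0,0,0,0])

```text
time: 10.85
tcp_pos: [456.0, 55.1, 75.3]
tool_rot: [0.071, 0.997, 0.003, -0.042]
contact_force: [-0.0, -0.4, 0.9]
grip_width: 42.6
```

```bash
python3 -c "
from h import *
go([459,55,30],down(1.43,.075,[np.cos(1.43),np.sin(1.43),0]))"
```

```text
t 10.85 rot [-0.001 -0.009 -0.001] dp cm [-0.68  0.03  4.48]
```

Call:
servo_tool(rot=[[0,-0.005,0],[0,-0.005,0],[0,-0.005,0],[0,-0.005,0],[0,-0.005,0],[0,-0.005,0]], dp=[[-0.3,0,1],[-0.4,0,2.2],[-0.4,0,3.4],[-0.5,0,4.2],[-0.5,0,4.4],[-0.5,0,4.4]], claw=[0,0,0,0,0,0])

```text
time: 11.35
tcp_pos: [457.9, 54.6, 30.7]
tool_rot: [0.071, 0.997, 0.002, -0.039]
contact_force: [-0.3, 0.2, 0.1]
grip_width: 42.9
```

```bash
python3 -c "
from h import *
go([459,55,28.6],down(1.43,.075,[np.cos(1.43),np.sin(1.43),0]))"
```

```text
t 11.35 rot [-0.001 -0.003 -0.002] dp cm [-0.12  0.05  0.2 ]
```

Call:
servo_tool(rot=[[0,0,0],[0,0,0],[0,0,0],[0,0,0],[0,0,0],[0,0,0],[0,0,0]], dp=[[-0.1,0,0.2],[-0.1,0,0.2],[-0.1,0,0.2],[-0.1,0,0.2],[-0.1,0,0.2],[-0.1,0,0.2],[-0.1,0,0.2]], claw=[0,-0.4,-0.7,-1,-1,-1,-1])

```text
time: 11.93
tcp_pos: [458.6, 54.8, 29.0]
tool_rot: [0.071, 0.997, 0.003, -0.039]
contact_force: [-0.2, 0.2, 6.0]
grip_width: 16.6
```

```bash
python3 -c "
from h import *
s=get_state();print(s['tcp_pos'],s['grip_width'])
R=down(1.43);x=np.array([.99,-.14,0])
go([457,55,160],R)"
```

```text
[458.60281273  54.7595495   28.96872203] 16.550408484383592
t 11.93 rot [-0.    -0.077 -0.001] dp cm [  1.17  -0.   -13.05]
```

Call:
servo_tool(rot=[[0,-0.01,0],[0,-0.077,0],[0,-0.077,0],[0,-0.077,0],[0,-0.077,0],[0,-0.077,0]], dp=[[0,0,-1],[0.4,0,-4],[0.8,0,-7.5],[1,0,-11],[1.2,0,-13],[1.2,0,-13]], claw=[-1,-1,-1,-1,-1,-1])

```text
time: 12.43
tcp_pos: [458.4, 55.5, 163.4]
tool_rot: [0.071, 0.997, 0.001, 0.003]
contact_force: [1.6, -0.7, -1.2]
grip_width: 16.2
```

```bash
python3 -c "
from h import *
go([528.8,-66,159],down(1.43))"
```

```text
t 12.43 rot [ 0.003  0.005 -0.002] dp cm [ -8.69 -11.03   0.44]
```

Call:
servo_tool(rot=[[0,0,0],[0,0,0],[0,0,0],[0,0,0],[0,0,0],[0,0,0],[0,0,0],[0,0,0],[0,0,0]], dp=[[-2,-3,0],[-4,-5,0],[-6,-8,0.2],[-8,-10,0.4],[-8.7,-11,0.4],[-8.7,-11,0.4],[-8.7,-11,0.4],[-8.7,-11,0.4],[-8.7,-11,0.4]], claw=[-1,-1,-1,-1,-1,-1,-1,-1,-1])

```text
time: 13.18
tcp_pos: [526.3, -64.5, 154.8]
tool_rot: [0.07, 0.998, 0.0, -0.001]
contact_force: [0.2, -0.4, 0.2]
grip_width: 16.0
```

```bash
python3 -c "
from h import *
t=cams.get_image('top')[:,:,::-1];s=cams.get_image('scene')[:,:,::-1]
cv2.imwrite('t3.png',t);cv2.imwrite('s3.png',s)
a,b=proj('top',[590,-70,150]).astype(int),proj('scene',[590,-70,140]).astype(int)
o=np.hstack([crop(t,a[0]-25,a[1]-25,50,50,400,400),crop(s,b[0]-25,b[1]-25,50,50,400,400)])
cv2.imwrite('pics/c7.png',o);print(a,b)
go([528.8,-66,159],down(1.43))"
```

```text
[281 178] [222 171]
t 13.28 rot [ 0.    -0.001  0.001] dp cm [-0.24 -0.1  -0.4 ]
```

View pics/c7.png

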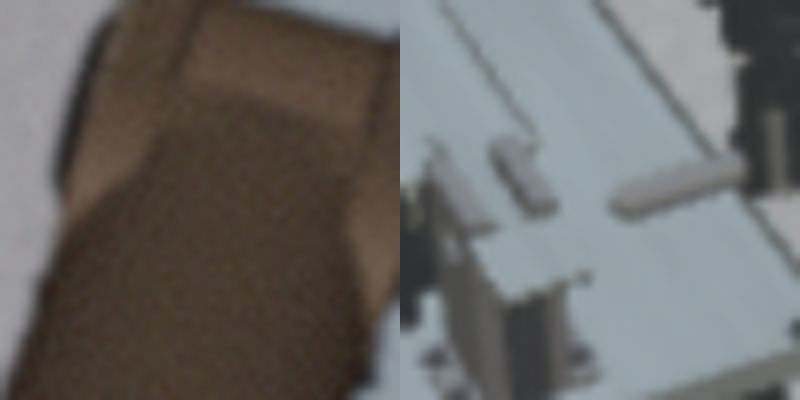

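The pin is held level in front of the fork, with its tip at (620,203) and the front ear's top from (495,140) to (550,212) in the scene crop.

```bash
python3 -c "
from h import *
np.set_printoptions(precision=1,suppress=True)
f=lambda x,y,z:at_z('scene',197+(x-400)/8-.4,146+y/8-.4,z)
X=np.array([.99,-.14,0]);Y=np.array([.14,.99,0])
tip=f(620,203,136);sh=f(742,168,136)
print('tip',tip,'pred',np.array([526.3,-64.5,136])+59*X, 'visible rear',sh,(sh-tip)[:2]@np.c_[X,Y][:2])
for q in [(523,176),(500,142),(547,208)]:
  p=f(*q,160);print(p,'rel to tip',(p-tip)@X,(p-tip)@Y)
"
```

```text
tip [582.4 -74.3 136. ] pred [584.7 -72.8 136. ] visible rear [541.1 -66.8 136. ] [-41.9   1.7]
[614.1 -77.2 160. ] rel to tip 31.83529943280932 1.5694118489116877
[611.5 -95.8 160. ] rel to tip 31.8466354324453 -17.172886103441954
[615.9 -59.8 160. ] rel to tip 31.18784450218944 19.096725404909854
```

Call:
servo_tool(rot=[[0,0,0],[0,0,0],[0,0,0],[0,0,0],[0,0,0],[0,0,0]], dp=[[0,0.1,-0.2],[-0.5,0.1,-0.4],[-1,0.1,-0.4],[-1.5,0.1,-0.4],[-1.8,0.1,-0.4],[-1.8,0.1,-0.4]], claw=[-1,-1,-1,-1,-1,-1])

```text
time: 13.78
tcp_pos: [545.8, -67.8, 158.9]
tool_rot: [0.071, 0.997, -0.0, -0.0]
contact_force: [1.0, 0.1, -0.8]
grip_width: 16.5
```

Call:
servo_tool(rot=[[0,0,0],[0,0,0],[0,0,0],[0,0,0],[0,0,0]], dp=[[-0.2,0,0],[-0.4,0,0],[-0.6,0,0],[-0.8,0,0],[-0.9,0,0]], claw=[-1,-1,-1,-1,-1])

```text
time: 14.2
tcp_pos: [553.7, -69.1, 158.9]
tool_rot: [0.071, 0.997, -0.0, -0.001]
contact_force: [-1.6, -0.0, 1.0]
grip_width: 16.4
```

Call:
servo_tool(rot=[[0,0,0],[0,0,0],[0,0,0]], dp=[[-0.2,0,0],[-0.4,0,0],[-0.4,0,0]], claw=[-1,-1,-1])

```text
time: 14.45
tcp_pos: [558.0, -70.2, 159.0]
tool_rot: [0.071, 0.997, -0.001, -0.0]
contact_force: [-1.5, -2.6, -1.2]
grip_width: 16.5
```

Call:
servo_tool(rot=[[0,0,0],[0,0,0],[0,0,0]], dp=[[-0.2,0,0],[-0.4,0,0],[-0.4,0,0]], claw=[-1,-1,-1])

```text
time: 14.7
tcp_pos: [561.9, -70.6, 159.0]
tool_rot: [0.071, 0.997, -0.001, -0.001]
contact_force: [-2.1, -3.6, 0.0]
grip_width: 16.6
```

Call:
servo_tool(rot=[[0,0,0],[0,0,0],[0,0,0],[0,0,0]], dp=[[-0.1,-0.05,0],[-0.3,-0.05,0],[-0.5,-0.05,0],[-0.5,-0.05,0]], claw=[-1,-1,-1,-1])

```text
time: 15.03
tcp_pos: [567.1, -71.4, 159.0]
tool_rot: [0.071, 0.997, -0.0, -0.0]
contact_force: [-1.7, -3.8, -1.0]
grip_width: 16.5
```

Call:
servo_tool(rot=[[0,0,0],[0,0,0],[0,0,0],[0,0,0]], dp=[[-0.1,-0.05,0],[-0.3,-0.05,0],[-0.5,-0.05,0],[-0.5,-0.05,0]], claw=[-1,-1,-1,-1])

```text
time: 15.37
tcp_pos: [572.1, -72.3, 159.0]
tool_rot: [0.071, 0.997, -0.0, -0.0]
contact_force: [-2.1, -1.8, -0.5]
grip_width: 16.6
```

```bash
python3 -c "
from h import *
s=get_state();print(s['contact_force'],s['moment'])
b=proj('scene',[600,-70,140]).astype(int)
cv2.imwrite('pics/c8.png',crop(cams.get_image('scene')[:,:,::-1],b[0]-25,b[1]-25,50,50,500,500))"
```

```text
[-2.09145066 -1.75633337 -0.45048173] [-0.40545563  0.07872396 -0.12370407]
```

View pics/c8.png

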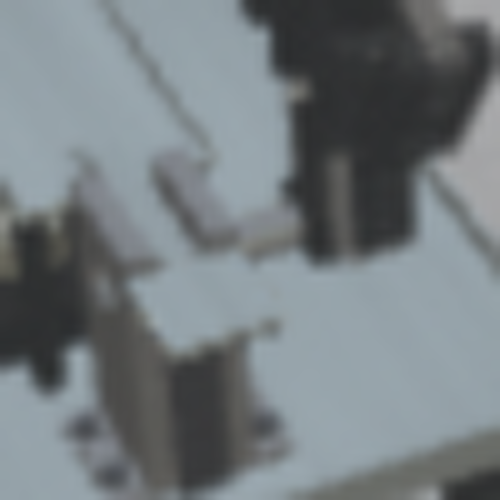

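The shank is in the front ear: at (270,228) the crop shows only a short stretch of it between ear and fingers. I'll keep pushing.

Call:
servo_tool(rot=[[0,0,0],[0,0,0],[0,0,0],[0,0,0],[0,0,0]], dp=[[-0.2,0,0],[-0.4,0,0],[-0.6,0,0],[-0.8,0,0],[-0.8,0,0]], claw=[-1,-1,-1,-1,-1])

```text
time: 15.83
tcp_pos: [580.1, -73.5, 159.0]
tool_rot: [0.071, 0.997, -0.0, -0.0]
contact_force: [-0.3, -1.6, -0.1]
grip_width: 16.4
```

Call:
servo_tool(rot=[[0,0,0],[0,0,0],[0,0,0],[0,0,0],[0,0,0]], dp=[[-0.2,0,0],[-0.4,0,0],[-0.6,0,0],[-0.8,0,0],[-0.8,0,0]], claw=[-1,-1,-1,-1,-1])

```text
time: 16.25
tcp_pos: [587.9, -74.6, 159.0]
tool_rot: [0.071, 0.997, -0.0, -0.0]
contact_force: [-0.2, -0.3, -0.3]
grip_width: 16.4
```

Call:
servo_tool(rot=[[0,0,0],[0,0,0],[0,0,0],[0,0,0]], dp=[[-0.15,0,0],[-0.3,0,0],[-0.45,0,0],[-0.5,0,0]], claw=[-1,-1,-1,-1])

```text
time: 16.58
tcp_pos: [592.6, -75.3, 159.0]
tool_rot: [0.071, 0.997, -0.0, -0.0]
contact_force: [-0.7, -0.4, -0.2]
grip_width: 16.5
```

Call:
servo_tool(rot=[[0,0,0],[0,0,0],[0,0,0],[0,0,0]], dp=[[-0.15,0,0],[-0.3,0,0],[-0.45,0,0],[-0.5,0,0]], claw=[-1,-1,-1,-1])

```text
time: 16.92
tcp_pos: [593.8, -75.6, 158.4]
tool_rot: [0.071, 0.997, 0.001, -0.005]
contact_force: [-14.6, 3.1, 9.7]
grip_width: 16.4
```

Call:
servo_tool(rot=[[0,0,0],[0,0,0],[0,0,0],[0,0,0],[0,0,0]], dp=[[0.15,0,0],[0.25,0,0],[0.25,0,0],[0.25,0,0],[0.25,0,0]], claw=[-1,-0.6,-0.2,0.1,0.1])

```text
time: 17.33
tcp_pos: [595.8, -69.9, 158.6]
tool_rot: [0.069, 0.998, 0.003, -0.001]
contact_force: [1.1, 13.1, -1.7]
grip_width: 46.9
```

Call:
servo_tool(rot=[[0,0,0],[0,0,0],[0,0,0],[0,0,0],[0,0,0],[0,0,0],[0,0,0],[0,0,0]], dp=[[0,0,-0.5],[0,0,-2],[0,0,-4],[0,0,-7],[2,4,-10],[5,8,-12],[8,12,-12],[11,16,-12]], claw=[0.1,0.1,0.1,0.1,0.1,0.1,0.1,0.1])

```text
time: 18.0
tcp_pos: [528.0, 64.9, 278.9]
tool_rot: [0.072, 0.997, 0.0, 0.002]
contact_force: [1.0, 1.1, -0.4]
grip_width: 47.0
```

```bash
python3 -c "
from h import *
t=cams.get_image('top')[:,:,::-1];s=cams.get_image('scene')[:,:,::-1]
cv2.imwrite('t4.png',t);cv2.imwrite('s4.png',s)
a=proj('top',[600,-76,150]).astype(int);b=proj('scene',[605,-76,140]).astype(int)
o=np.hstack([crop(t,a[0]-20,a[1]-20,40,40,400,400),crop(s,b[0]-20,b[1]-20,40,40,400,400)])
cv2.imwrite('pics/c9.png',o);print(a,b)"
```

```text
[283 174] [215 172]
```

View pics/c9.png

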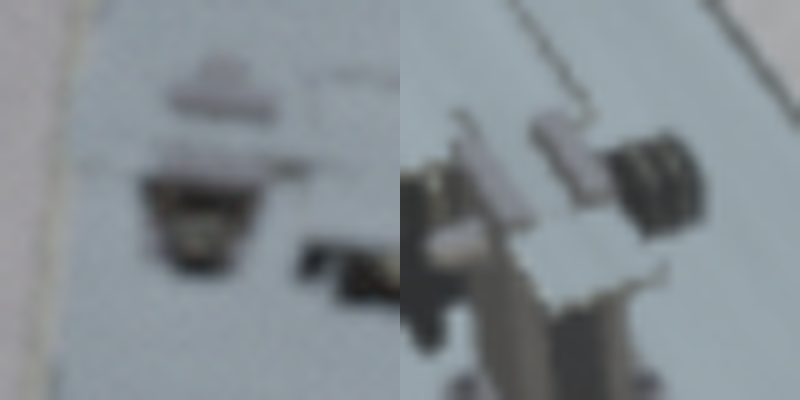

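The knob sits against the front ear at about (650,185), and the tip sticks out behind the rear ear at (460,245). The fingers brushed something with 13 N as they opened, so I'll nudge the knob once more with closed fingers to make sure it's home.

```bash
python3 -c "
from h import *
go([538,-68,200],down(1.43));go([538,-68,154],down(1.43))"
```

```text
t 18.1 rot [ 0.004 -0.001  0.009] dp cm [ -3.08 -13.68   7.71]
t 18.1 rot [ 0.004 -0.001  0.009] dp cm [ -3.08 -13.69  12.31]
```

Call:
servo_tool(rot=[[0,0,0],[0,0,0],[0,0,0],[0,0,0],[0,0,0],[0,0,0],[0,0,0],[0,0,0]], dp=[[0,-2,1],[-1,-5,3],[-2,-8,5],[-3,-11,7],[-3,-13.7,7.7],[-3,-13.7,7.7],[-3,-13.7,7.7],[-3,-13.7,7.7]], claw=[-1,-1,-1,-1,-1,-1,-1,-1])

```text
time: 18.77
tcp_pos: [538.1, -75.9, 200.3]
tool_rot: [0.071, 0.997, -0.0, -0.0]
contact_force: [-0.5, 0.7, 0.7]
grip_width: -0.0
```

```bash
python3 -c "
from h import *
go([545,-69,154],down(1.43))"
```

```text
t 18.77 rot [-0.    -0.    -0.002] dp cm [-0.58  0.78  4.63]
```

Call:
servo_tool(rot=[[0,0,0],[0,0,0],[0,0,0],[0,0,0],[0,0,0],[0,0,0],[0,0,0],[0,0,0],[0,0,0],[0,0,0]], dp=[[0,0.8,2],[-0.4,0.8,4],[-0.6,0.8,4.6],[-1.2,0.8,4.6],[-1.8,0.8,4.6],[-2.2,0.8,4.6],[-2.5,0.8,4.6],[-2.8,0.8,4.6],[-3,0.8,4.6],[-3,0.8,4.6]], claw=[-1,-1,-1,-1,-1,-1,-1,-1,-1,-1])

```text
time: 19.6
tcp_pos: [568.8, -72.4, 154.3]
tool_rot: [0.071, 0.997, -0.0, -0.0]
contact_force: [0.5, -0.8, -0.8]
grip_width: -0.3
```

Call:
servo_tool(rot=[[0,0,0],[0,0,0],[0,0,0],[0,0,0],[0,0,0],[0,0,0]], dp=[[-0.1,0,0],[-0.2,0,0],[-0.3,0,0],[-0.4,0,0],[-0.5,0,0],[-0.6,0,0]], claw=[-1,-1,-1,-1,-1,-1])

```text
time: 20.1
tcp_pos: [573.4, -73.0, 153.8]
tool_rot: [0.071, 0.997, -0.0, -0.002]
contact_force: [-6.4, 1.2, 4.2]
grip_width: 0.2
```

Call:
servo_tool(rot=[[0,0,0],[0,0,0],[0,0,0]], dp=[[-0.15,0,0],[-0.25,0,0],[-0.25,0,0]], claw=[-1,-1,-1])

```text
time: 20.35
tcp_pos: [573.4, -73.1, 153.3]
tool_rot: [0.071, 0.997, 0.0, -0.004]
contact_force: [-11.2, 2.2, 7.4]
grip_width: -0.1
```

Call:
servo_tool(rot=[[0,0,0],[0,0,0],[0,0,0],[0,0,0],[0,0,0],[0,0,0],[0,0,0],[0,0,0]], dp=[[1,0,0],[3,0,0],[5,0,-2],[7,2,-5],[9,6,-8],[10,10,-10],[10,14,-10],[10,14,-10]], claw=[-1,-1,-1,-1,-1,-1,-1,-1])

```text
time: 21.02
tcp_pos: [498.1, 85.9, 255.8]
tool_rot: [0.068, 0.998, 0.002, 0.001]
contact_force: [1.0, 1.3, 1.1]
grip_width: -0.0
```

```bash
python3 -c "
from h import *
t=cams.get_image('top')[:,:,::-1];s=cams.get_image('scene')[:,:,::-1]
o=np.zeros((600,800,3),np.uint8)
o[:300]=np.hstack([crop(s,195,152,48,36,400,300),crop(t,130,120,240,180,400,300)])
o[300:]=np.hstack([crop(s,130,100,180,135,400,300),crop(s,200,230,180,135,400,300)])
cv2.imwrite('pics/c10.png',o)"
```

```text
(no output)
```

View pics/c10.png

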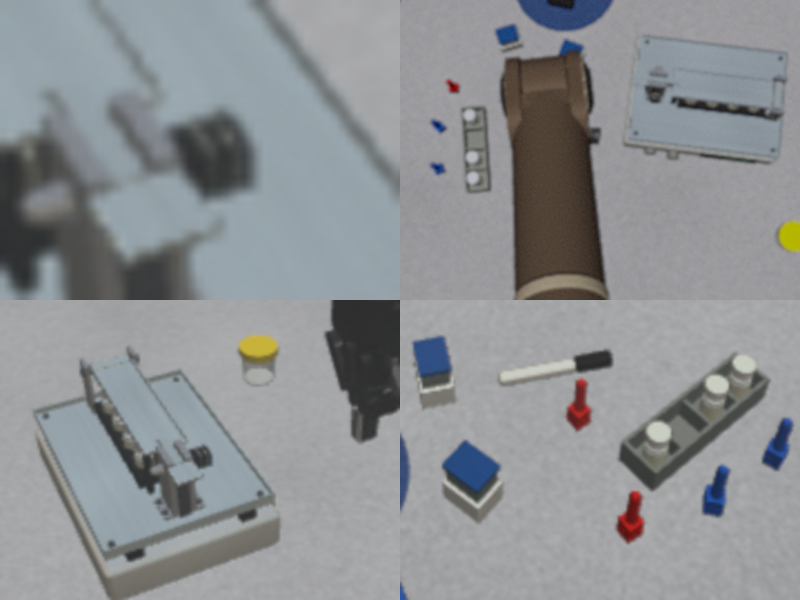

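The knob sits flush against the fork at (215,155), the bar is down, and the rack's bottles and the bystanders are where they started. The robot is clear of everything, so I'm handing in.

```bash
python3 -c "
from cell import workorder
print(workorder.hand_in())"
```

```text
the job is handed in; nothing more can be done
None
```

The shaker is ready and I handed the job in at about 21 s of robot time: the bar is down on its stop and the lock pin is pushed through with its knob against the fork.

- **Bar:** I pressed it down until it met a hard stop, with 23 N at the height expected for the plate's top.
- **Pin:** I lifted it out by its shank and laid it on the bench. I then gripped it by the knob and pushed it through the front ear, tongue and rear ear. It stopped at about 15 N, near the depth I had worked out from the pictures. A second push on the knob's end with closed fingers moved it no further at 11 N.
- **Last pictures:** The knob is flush with the front ear, the tip sticks out behind the rear ear, and the gripper is clear of everything. The three bottles are in the rack. The marker, cartridges, jar and coloured look-alike pins look unmoved.
- **Mishap:** As the fingers opened beside the fork, one brushed something next to it, probably the end of the bar, with about 13 N sideways. Nothing appears to have shifted.
- **Small disagreement:** The gripper width read about 1.5 to 2 mm below the real pin sizes (10.1 for 12 mm, 16.5 for 18 mm). I took this as a constant offset.

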